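# Try the lid of the tool chest, free its catch if it is caught, and hold the lid open

## Robot

A 6-joint arm with a two-finger parallel gripper is mounted at the origin on the work surface. World frame = base frame: x ahead of the robot, y to its left, z up, the work surface at z = 0. Lengths are in m, angles in rad, forces in N, time in s.
With the tool pointing down it reaches from about 0.3 to 0.75 m from the base axis. Payload 8.5 kg.
Tool frame: the origin (TCP) lies on the centre line of the jaws, within the pads' length; the fingertips stand 25 mm ahead of it and the grasp point (between the pads) lies 6 mm ahead of it (env.tcp_to_tips is the distance from the TCP to the fingertips, in m); y points along the fingers, x is the direction in which the jaws open and shut, and the axes are right-handed (so a half turn about y gives the same grasp; the last joint's range is limited). The gripper opens to 88 mm and grips with 3 to 60 N. Pads are 18 mm wide; open, the fingers measure 123 mm over their backs; the gripper's body (75 mm by 187 mm) begins 45 mm behind the grasp point.
Start: joints at [-0.215, 0.381, 1.297, -0, 1.464, -0.215], TCP at [0.55, 0, 0.235] pointing down, gripper open.
Joint ranges: [-3.11, 3.11], [-0.89, 2.33], [0.22, 2.48], [-1.42, 4.56], [0.17, 2.85], [-2.88, 2.88]. Speed limits (rad/s): [2.39, 2.39, 3.14, 3.14, 3.14, 3.14].

## Interface

Orientations are given as a unit quaternion [w, x, y, z].
In Python, from plant import env, viewer, workorder gives the robot as it stands.
- The arm moves only by the tool carry_out, never from a script. Its argument "increments" is a list of rows, each an object of numbers: "x", "y", "z": the shift along the tool's x, y, z as a fraction of full scale; "wx", "wy", "wz": the turn, a rotation vector about the tool's x, y, z as a fraction of full scale. A call has 1 to 5 rows; each row shifts and turns the pose as measured when the row begins, along the tool's axes as they then stand; what a row does not reach is not made up. Full scale, the value 1, is 5 cm for a shift and 0.12 rad for a turn. A row lasts 1/8 s, in which the tool goes at most 62.5 mm and 10.7 degrees, less where a joint would pass 70% of its speed; a pose out of reach is approached as far as the arm can. A call with a number of a shift or a turn outside -1 to 1 is refused whole. A call with a gripper value outside its range is refused whole. "gripper" is the opening in per cent of the stroke, from 0 (shut) to 100 (fully open), set as the call begins (left out, the last holds). The fingers move at their own pace and stop on an object; "force" is the grip in N (left out, the last holds). Time passes only in rows, so rows that do not move let the fingers close. It gives the time, the measured TCP pose, the force and the opening at its end, in the units of the state.
- env.sense(): the state, without advancing time (a new reading comes with each control period).
- viewer.camera(name): name is "scene" or "side" or "wrist"; returns a dict with "color" (400x640x3 uint8, blue, green, red), "range_z" (400x640 float32, m along the optical axis (not along the pixel's ray), 0 where there is no reading), "vertical_fov" (degrees; the focal length in pixels is half the picture's height over the tangent of half this angle, whatever the lens; pixels are square), "cx", "cy" (the principal point, pixels), "rvec" (rotation vector, rad) and "tvec" (3), from world to camera coordinates, as OpenCV has them. Camera axes: x right, y down, z forward; pixel columns grow to the right and rows downward; lengths in m; the calibration is good to about 2 mm. A picture is of the moment at which its call begins.
- workorder.job_done(): hands the job in, once; it reports no verdict.
The state is a dict: "t": time; "joint_pos": joint angles; "qd": joint speeds; "joint_efforts": joint torques, N m; "eef_pos": TCP position; "eef_rot": TCP orientation; "wrist_force": force on the tool from outside, world axes, zero at the start; "wrist_torque": the same for the moment, N m; "gripper_width": finger opening in m.
Only numpy, scipy, OpenCV 4.12 (cv2) and the standard library are available. Lean on these libraries where they do the work, as an engineer would, in place of code of your own. Each camera call takes 0.05 s, during which the arm holds its last target. There are 200 camera calls.

## Task

Open the red tool chest on the bench and hold its lid for a colleague. Before moving the catch, tug the lid up by its bar handle, since you cannot see whether the worn catch is holding it; if it holds, let the lid back down, slide the catch's upright thumb piece sideways, away from the handle, all the way to its stop and try again. Finish with the gripper still on the handle, holding the lid still at 45 degrees open or more, and do not knock the other things on the bench about.

Things in the scene. Friction and masses are not known exactly. Their poses are not given: they have to be found in the camera images.
- chest: red steel tool chest, fixed to the bench: 240 (its x) x 300 (its y) mm, 113 high with the lid shut. Origin: centre of its underside. Its own -x side (the front) faces the robot, turned by up to 0.3 rad about vertical; z up. The front 55 mm of its top (x -120 to -65) is a fixed closed deck, 110 above the bench, that carries the catch; all behind it is the hinged lid. A small steel socket (loose, 26 diameter, 38 tall) stands on the deck some 100 to the chest's -y side
- lid (a joint): hinge of the lid in rad: 0 shut (also at the start), grows as the front edge rises, stops at 1.2. The lid (about 0.7 kg) turns about the chest's y axis through lid_hinge and falls shut from any angle when let go. If the hidden bolt has caught it, it lifts freely by only about 0.04 rad (some 7 mm at the handle) and then stops dead; if not, it just opens. About half the starts are caught; nothing visible shows which. Lifting a free lid takes about 3 to 6 N at the handle
- lid_hinge (a point): point on the lid's hinge line, at the far (+x) edge of the chest at mid width: 118 mm in +x and 108 mm up from the chest's origin; axes as the chest's
- lid_handle (a point): middle of the lid's handle: a round steel bar, 12 mm diameter, running along the chest's y, 84 mm between the axes of its two 10 mm upright posts, bar axis 44 mm above the lid's top. With the lid shut it is 46 mm in -x, and 157 mm up, from the chest's origin; it turns with the lid. It can be pinched from above across the bar, and the round bar turns between the fingers as the lid swings
- catch (a joint): slide of the catch's thumb piece in m: 0 at the start, 0.026 at the open end stop; it moves along the chest's +y, away from the handle, and stays where it is left (about 2 to 4 N moves it). It pushes the hidden bolt out in front of it: 0.022 or more frees the lid for good, whatever the bolt's start. It must be moved with the lid down or slack; the bolt does not come back
- catch_top (a point): middle of the top of the catch's thumb piece: an upright steel block, 30 (chest x) x 14 (chest y) mm, standing 36 mm above the deck. At the start it is 92 mm in -x, 60 mm in +y and 146 mm up from the chest's origin; axes as the chest's
- socket: bystander, loose, to be left alone: small steel socket, 26 mm diameter, 38 tall, standing on the chest's deck; origin under its centre
- spray_can: bystander, loose, to be left alone: can, 64 diameter, 150 tall, on the bench beside the chest's +y side; origin under its centre
- jar: bystander, loose, to be left alone: jar, 60 diameter, 80 tall, on the bench off the chest's -y side; origin under its centre
- screwdriver: bystander, loose, to be left alone: screwdriver lying on the bench along the chest's -y side; origin under its centre
- wrench: bystander, loose, to be left alone: wrench lying on the bench in front of the chest; origin under its centre
- tape_measure: bystander, loose, to be left alone: tape measure, 60 x 35 x 55 tall, on the bench in front of the chest; origin under its centre
- screw_tray: bystander, loose, to be left alone: low open tray, 90 x 130 x 30, on the bench off the chest's +y side; origin under its centre

How it is judged:
On the way, in this order (a step that is already met when the one before it is completed fails the run):
1. the lid has been tugged up by more than 0.02 rad with the catch still where it was at the start (within 4 mm) (value of joint lid above 0.02 rad and value of joint catch below 0.004 m), for 0.1 s.
2. the lid is raised past 0.70 rad (value of joint lid above 0.7 rad), for 0.2 s.
At the end, for the whole second after the job is handed in: the lid is held still (slower than 0.05 rad/s) at more than 0.70 rad (40 degrees) open, the fingers bear on it with more than 1 N and the grasp point is within 40 mm of the middle of its handle (value of joint lid above 0.7 rad and velocity of joint lid between -0.05 and 0.05 rad/s and contact force between the fingers and chest above 1 N and distance between the grasp point and lid_handle below 0.04 m); the arm keeps its last pose, push and grip.
It fails at once if one of the loose bystanders (socket, can, jar, screwdriver, wrench, tape measure, tray) is shoved by more than 30 mm (distance of any of socket, spray_can, jar, screwdriver, wrench, tape_measure, screw_tray from where it was at the start of the episode above 0.03 m).
It also fails if it takes over 58 s, if anything falls off the work surface, if the arm or the gripper's body presses on something with over 40 N, if the wrist force passes 120 N, or if a joint passes its speed limit or range.

## Working session

There is one attempt and no reset: what is moved stays moved. The work goes in short steps, Python scripts to look and compute and a tool call to move; the robot and the scene stay as the last step left them, time stands still between calls to the robot, and variables do not carry over. Pictures are saved under pics/ and viewed, about 8 in all and at most 12, crops included, and the job is handed in when it is done.

Besides the shell and the picture viewer there is one more tool, called after "Emit:" in YAML: its name, and indented under it one key for each argument. carry_out: Moves the arm, as the interface text tells. Shift numbers are shares of 5 cm and turn numbers shares of 0.12 rad, none past 1 either way. Its arguments: {"type":"object","properties":{"increments":{"type":"array","items":{"type":"object","properties":{"x":{"type":"number","minimum":-1,"maximum":1},"y":{"type":"number","minimum":-1,"maximum":1},"z":{"type":"number","minimum":-1,"maximum":1},"wx":{"type":"number","minimum":-1,"maximum":1},"wy":{"type":"number","minimum":-1,"maximum":1},"wz":{"type":"number","minimum":-1,"maximum":1}}}},"gripper":{"type":"number"},"force":{"type":"number"}},"required":["increments"]}

```bash
ls; mkdir -p pics
cat > h.py <<'E'
from plant import env, viewer, workorder
import numpy as np, cv2
from scipy.spatial.transform import Rotation as R
def snap(n,f):
    c=viewer.camera(n); cv2.imwrite('pics/'+f,c['color']); np.savez('pics/'+f[:-4],**{k:np.asarray(v) for k,v in c.items()}); return c
def cloud(c):
    z=np.asarray(c['range_z'],float); h,w=z.shape; f=h/2/np.tan(np.radians(float(c['vertical_fov']))/2)
    v,u=np.mgrid[:h,:w]; P=np.dstack([(u-float(c['cx']))/f*z,(v-float(c['cy']))/f*z,z])
    M=cv2.Rodrigues(np.asarray(c['rvec'],float).reshape(3,1))[0]
    W=(P-np.asarray(c['tvec'],float).ravel())@M; W[z==0]=np.nan; return W
def st():
    s=env.sense(); q=s['eef_rot']; r=R.from_quat([q[1],q[2],q[3],q[0]])
    return s,np.array(s['eef_pos']),r
E
python3 - <<'E'
from h import *
s,p,r=st(); print(s); print(r.as_matrix().round(3))
a=snap('scene','a.png'); b=snap('wrist','b.png');
E
```

```text
pics
{'t': 0.0, 'joint_pos': array([-2.15293160e-01,  3.81192326e-01,  1.29828949e+00, -4.16504191e-06,
        1.46359322e+00, -2.15295247e-01]), 'qd': array([-0.00118721,  0.00050489,  0.00198608,  0.00090932, -0.00030454,
       -0.00018009]), 'joint_efforts': array([-6.18006070e-04, -4.37936819e+01, -2.24552107e+01,  7.13253510e-02,
        3.52583989e-02, -8.49877097e-05]), 'eef_pos': array([5.49701691e-01, 6.55855716e-05, 2.34330059e-01]), 'eef_rot': array([ 7.07217123e-01, -7.06996051e-01,  5.11417558e-04,  5.13210940e-04]), 'wrist_force': array([0.44935533, 0.04316607, 0.56663969]), 'wrist_torque': array([0.03011247, 0.02247265, 0.03148278]), 'gripper_width': 0.08812199142492239}
[[ 1.    -0.001 -0.   ]
 [ 0.     0.     1.   ]
 [-0.001 -1.     0.   ]]
```

View pictures.

View pics/a.png

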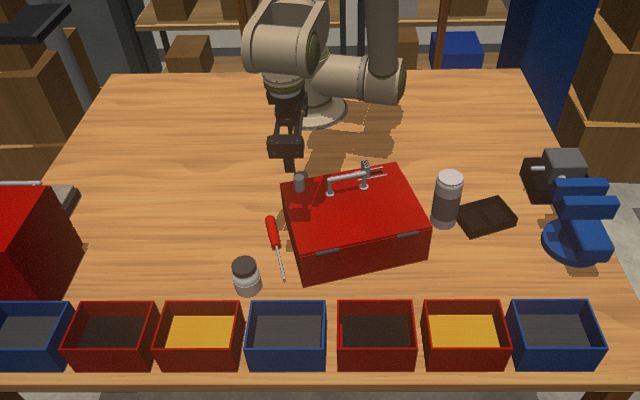

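View pics/b.png

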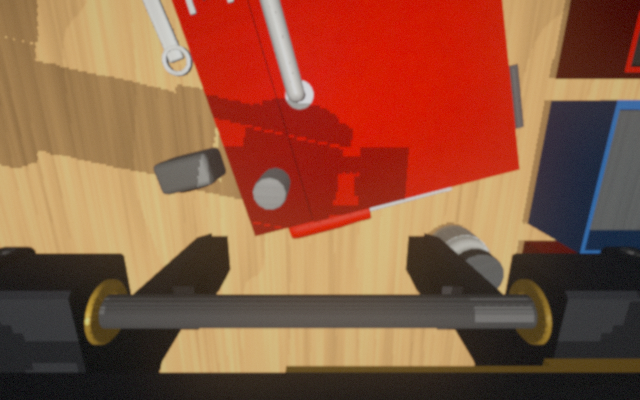

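Scene view: chest at (355,215) with the handle bar between (330,185) and (365,175), socket at (299,183), can (447,200), tray (487,215), jar (245,275). Wrist view: bar with its near post at (298,95), socket (270,190), chest corner (255,235). Now I'll fit the chest pose.

```bash
cat > fit.py <<'E'
from h import *
c=dict(np.load('pics/a.npz')); W=cloud(c); I=c['color'].astype(int)
x,y,z=W[...,0],W[...,1],W[...,2]
red=(I[...,2]>90)&(I[...,1]<60)&(I[...,0]<60)
m=red&(z>.1)&(z<.125)&(x>.4)&(x<1.0)&(abs(y)<.45)
n,l,s_,_=cv2.connectedComponentsWithStats(cv2.dilate(m.astype(np.uint8),np.ones((7,7))))
k=1+np.argmax(s_[1:,4]); m&=l==k
P=W[m][:,:2].astype(np.float32); (cx,cy),(a,b),ang=cv2.minAreaRect(P)
print('rect',cx,cy,a,b,ang,'z',np.median(z[m]))
h=(z>.135)&(z<.18)&(x>.5)&(x<.9)&(y>-.1)&(y<.4)
n,l,S,_=cv2.connectedComponentsWithStats(h.astype(np.uint8))
for k in range(1,n):
    if S[k,4]>8:
        Q=W[l==k]; v=np.linalg.svd(Q[:,:2]-Q[:,:2].mean(0))[2][0]
        print(S[k],Q.mean(0).round(4),Q.min(0).round(3),Q.max(0).round(3),'dir',np.degrees(np.arctan2(v[1],v[0])).round(1))
E
python3 fit.py
```

```text
rect 0.5665076971054077 0.12991034984588623 0.24608828127384186 0.29970744252204895 15.392860412597656 z 0.11442799913714084
[327 171  40  18 253] [0.526  0.1176 0.159 ] [0.508 0.073 0.136] [0.542 0.163 0.169] dir 105.6
[436 171  28  21 455] [0.5276 0.3574 0.1484] [0.5   0.328 0.135] [0.551 0.39  0.155] dir 85.0
[293 174  12  12 109] [0.516  0.0057 0.1461] [ 0.5   -0.008  0.136] [0.528 0.018 0.153] dir -33.2
```

Emit:
carry_out:
  increments:
    - {"x": -0.1,"z": 0.75,"wy": -0.75}
    - {"x": -0.1,"z": 0.75,"wy": -0.75}
    - {"x": -0.1,"z": 0.75,"wy": -0.75}
    - {}
  gripper: 100

```text
validation failed for argument at $.in...
```

```bash
cat >> h.py <<'E'
def rel(pt,yaw,s0=None):
    "shift in tool units to bring TCP to pt, tool down, and turn units to reach yaw"
    s,p,r=st(); e=r.inv()*R.from_matrix(np.c_[[np.cos(yaw),np.sin(yaw),0],[0,0,-1],[-np.sin(yaw),np.cos(yaw),0]])
    print('t',round(s['t'],2),'p',p.round(4),'F',np.round(s['wrist_force'],1),'w',round(s['gripper_width'],4),'shift',(r.inv().apply(np.array(pt)-p)/.05).round(2),'turn',(e.as_rotvec()/.12).round(2))
E
cat > w.py <<'E'
from h import *
c=snap('wrist','c.png'); W=cloud(c); z=W[...,2]; rel([.524,.1175,.163],.269)
m=(z>.135)&(z<.172)
n,l,S,_=cv2.connectedComponentsWithStats(m.astype(np.uint8))
for k in range(1,n):
    if S[k,4]>40:
        Q=W[l==k]; d=cv2.minAreaRect(Q[:,:2].astype(np.float32)); print(S[k],np.median(Q,0).round(4),Q.max(0).round(3),d)
E
python3 w.py
```

```text
t 0.15 p [0.5498 0.     0.2345] F [ 0.3 -0.2 -0.5] w 0.0881 shift [-0.51  1.43  2.35] turn [-0.   -2.24 -0.01]
[ 260    0   45  103 1917] [0.5274 0.1037 0.1624] [0.54  0.132 0.165] ((0.5274658799171448, 0.10219967365264893), (0.011938146315515041, 0.06353704631328583), 15.356514930725098)
[253 174  35  35 947] [0.5131 0.0064 0.1481] [0.525 0.017 0.151] ((0.5125603675842285, 0.005081823095679283), (0.02456914447247982, 0.02528912015259266), 26.083736419677734)
```

View pics/c.png

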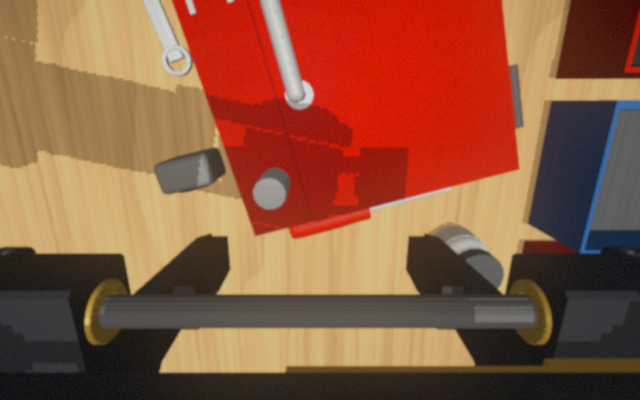

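The call was refused and the arm hasn't moved, so this picture matches the last wrist view. The bar yaw of 15.4° agrees. I'll retry with every field written out.

Emit:
carry_out:
  increments:
    - {"x": -0.1,"y": 0,"z": 0.75,"wx": 0,"wy": -0.75,"wz": 0}
    - {"x": -0.1,"y": 0,"z": 0.75,"wx": 0,"wy": -0.75,"wz": 0}
    - {"x": -0.1,"y": 0,"z": 0.75,"wx": 0,"wy": -0.75,"wz": 0}
    - {"x": 0,"y": 0,"z": 0,"wx": 0,"wy": 0,"wz": 0}
  gripper: 100

```text
t: 0.65
eef_pos: [0.5237, 0.1129, 0.2333]
eef_rot: [0.701, -0.7, -0.096, 0.099]
wrist_force: [-0.3, -0.4, -0.2]
gripper_width: 0.088
```

```bash
sed -i "s/'c.png'/'d.png'/" w.py; python3 w.py
```

```text
t 0.7 p [0.5242 0.1118 0.2333] F [ 0.4 -0.2 -0.6] w 0.0882 shift [0.03 1.41 0.11] turn [-0.01  0.05 -0.03]
[235 101  45  21 902] [0.4635 0.1636 0.1471] [0.479 0.173 0.15 ] ((0.4629354774951935, 0.1633383184671402), (0.030419206246733665, 0.01393680740147829), 15.357695579528809)
[ 312  130   17  128 2027] [0.5219 0.1228 0.1623] [0.54  0.164 0.165] ((0.5232594013214111, 0.11839655041694641), (0.011575309559702873, 0.09387873113155365), 15.634202003479004)
```

View pics/d.png

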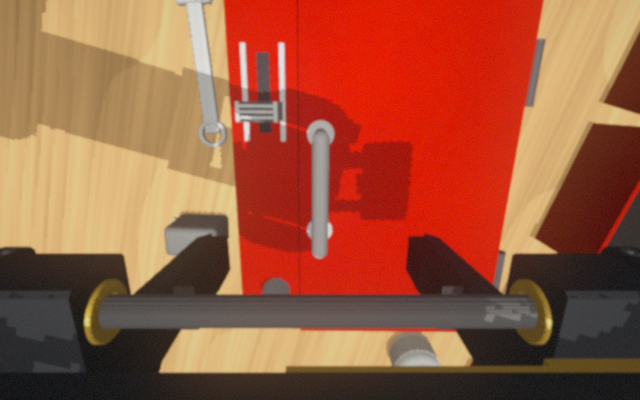

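The bar runs (320,130)–(320,255), the catch is at (258,112), and the track above it is clear. The measurement puts the handle at (0.523, 0.118) and the catch at (0.463, 0.163). Descending.

Emit:
carry_out:
  increments:
    - {"x": 0,"y": 0.5,"z": 0.13,"wx": 0,"wy": 0,"wz": 0}
    - {"x": 0,"y": 0.5,"z": 0,"wx": 0,"wy": 0,"wz": 0}
    - {"x": 0,"y": 0.42,"z": 0,"wx": 0,"wy": 0,"wz": 0}
    - {"x": 0,"y": 0,"z": 0,"wx": 0,"wy": 0,"wz": 0}
  gripper: 100

```text
t: 1.2
eef_pos: [0.5239, 0.1144, 0.1602]
eef_rot: [-0.701, 0.701, 0.093, -0.095]
wrist_force: [-0.2, -0.2, 1.1]
gripper_width: 0.0881
```

```bash
python3 -c "
from h import *
rel([.5233,.1184,.163],.27)"
```

```text
t 1.2 p [0.5239 0.1144 0.1602] F [-0.2 -0.2  1.1] w 0.0881 shift [ 0.01 -0.06  0.08] turn [ 0.   -0.02 -0.02]
```

Emit:
carry_out:
  increments:
    - {"x": 0,"y": -0.04,"z": 0.06,"wx": 0,"wy": 0,"wz": 0}
    - {"x": 0,"y": 0,"z": 0,"wx": 0,"wy": 0,"wz": 0}
    - {"x": 0,"y": 0,"z": 0,"wx": 0,"wy": 0,"wz": 0}
    - {"x": 0,"y": 0,"z": 0,"wx": 0,"wy": 0,"wz": 0}
    - {"x": 0,"y": 0,"z": 0,"wx": 0,"wy": 0,"wz": 0}
  gripper: 0
  force: 25

```text
t: 1.82
eef_pos: [0.5245, 0.1165, 0.1651]
eef_rot: [-0.7, 0.701, 0.094, -0.093]
wrist_force: [-0.1, -0.2, -0.5]
gripper_width: 0.0398
```

```bash
python3 -c "
from h import *
rel([.5233,.1184,.163],.27)"
```

```text
t 1.82 p [0.5245 0.1165 0.1651] F [-0.1 -0.2 -0.5] w 0.0398 shift [-0.01  0.04  0.04] turn [ 0.01 -0.04  0.02]
```

Emit:
carry_out:
  increments:
    - {"x": 0,"y": 0.03,"z": 0,"wx": 0,"wy": 0,"wz": 0}
    - {"x": 0,"y": 0,"z": 0,"wx": 0,"wy": 0,"wz": 0}
    - {"x": 0,"y": 0,"z": 0,"wx": 0,"wy": 0,"wz": 0}
    - {"x": 0,"y": 0,"z": 0,"wx": 0,"wy": 0,"wz": 0}
    - {"x": 0,"y": 0,"z": 0,"wx": 0,"wy": 0,"wz": 0}
  gripper: 0
  force: 25

```text
t: 2.45
eef_pos: [0.5244, 0.1165, 0.1634]
eef_rot: [-0.7, 0.701, 0.094, -0.093]
wrist_force: [-0.1, 0.3, -0.4]
gripper_width: 0.0005
```

The fingers shut to 0.5 mm, so they missed the bar. I'll take a look.

Run:
```python
from h import *
print(env.tcp_to_tips)
a=snap('side','e.png'); b=snap('wrist','e2.png')
cv2.imwrite('pics/e3.png',np.hstack([cv2.resize(a['color'],(400,250)),cv2.resize(b['color'],(400,250))]))
for c in (a,b):
    W=cloud(c)
    z=W[...,2]; m=(z>.15)&(z<.172)&(np.hypot(W[...,0]-.523,W[...,1]-.118)<.07); Q=W[m]; print(len(Q), Q.mean(0) if len(Q) else '')
```

```text
0.025
136 [0.51888879 0.11219608 0.16026995]
2169 [0.51672465 0.14191314 0.16251264]
```

View pics/e.png

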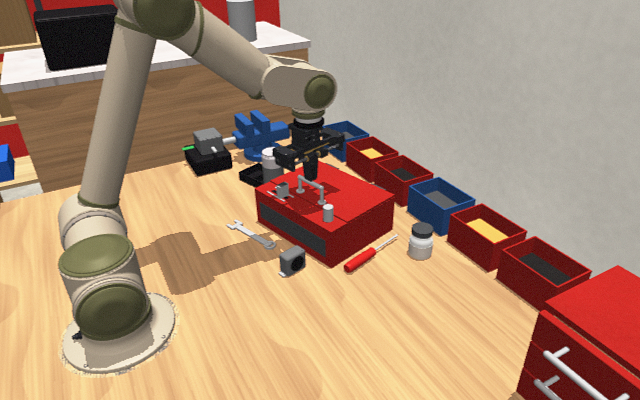

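Side view: the shut fingers at (310,170) appear behind the bar, which spans (298,183)–(323,195). I'll check the wrist view.

View pics/e2.png

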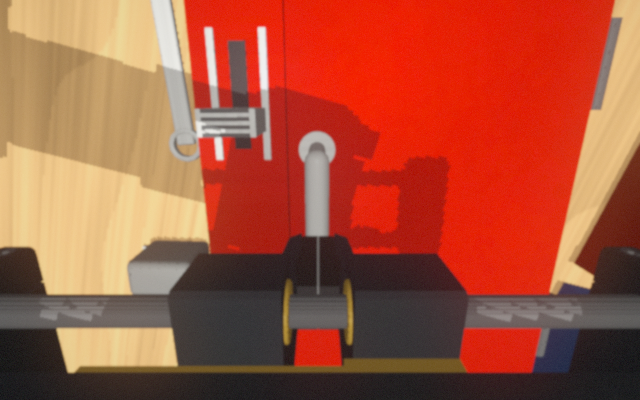

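Run:
```python
from h import *
c=dict(np.load('pics/e2.npz')); W=cloud(c)
a=dict(np.load('pics/e.npz')); V=cloud(a)
for v,u in [(100,320),(160,320),(220,320),(250,320),(280,320),(300,320)]: print('w',v,u,W[v,u].round(4))
for v,u in [(155,310),(165,310),(172,310),(176,310),(180,310),(188,310)]: print('s',v,u,V[v,u].round(4))
for k in (c,a):
    M=cv2.Rodrigues(k['rvec'].astype(float))[0]; print('cam',(-M.T@k['tvec'].ravel()).round(3),M[2].round(3))
```

```text
w 100 320 [0.5066 0.1865 0.1135]
w 160 320 [0.5135 0.1599 0.1619]
w 220 320 [0.5214 0.1312 0.1631]
w 250 320 [0.5229 0.1249 0.1835]
w 280 320 [0.5229 0.1244 0.2076]
w 300 320 [0.5178 0.1418 0.247 ]
s 155 310 [0.5036 0.0774 0.256 ]
s 165 310 [0.5183 0.1085 0.2114]
s 172 310 [0.5163 0.106  0.1932]
s 176 310 [0.5148 0.1039 0.183 ]
s 180 310 [0.514  0.1031 0.172 ]
s 188 310 [0.5426 0.1623 0.1109]
cam [0.505 0.185 0.313] [ 0.074 -0.268 -0.96 ]
cam [ 0.039 -0.852  0.758] [ 0.4    0.76  -0.512]
```

Run:
```python
from h import *
for f in 'b','d','e2':
    k=dict(np.load(f'pics/{f}.npz'));M=cv2.Rodrigues(k['rvec'].astype(float))[0]; print(f,(-M.T@k['tvec'].ravel()).round(4))
s,p,r=st(); print(s['t'],p,s['joint_pos'],s['gripper_width'],s['wrist_force'],s['joint_efforts'].round(2))
# fingertip height in side views
a=dict(np.load('pics/e.npz')); V=cloud(a); I=a['color'].max(2)
for v in range(150,196,3): print(v,[(u,*V[v,u].round(3)) for u in (306,311,315)])
```

```text
b [0.5499 0.0709 0.3846]
d [0.5046 0.181  0.3836]
e2 [0.5053 0.185  0.3135]
2.55 [0.5244592  0.11652493 0.16338945] [-1.32492133e-03  4.21433404e-01  1.45223628e+00 -1.15743363e-03
  1.26602503e+00 -2.66133434e-01] 0.00037363062783126187 [ 1.50872856 -0.13810443 -0.04298225] [ 0.000e+00 -4.369e+01 -2.023e+01  6.000e-02  3.000e-02  0.000e+00]
150 [(306, np.float64(0.499), np.float64(0.089), np.float64(0.266)), (311, np.float64(0.518), np.float64(0.1), np.float64(0.257)), (315, np.float64(0.531), np.float64(0.103), np.float64(0.252))]
153 [(306, np.float64(0.501), np.float64(0.093), np.float64(0.256)), (311, np.float64(0.513), np.float64(0.09), np.float64(0.254)), (315, np.float64(0.519), np.float64(0.08), np.float64(0.256))]
156 [(306, np.float64(0.497), np.float64(0.086), np.float64(0.252)), (311, np.float64(0.506), np.float64(0.077), np.float64(0.253)), (315, np.float64(0.519), np.float64(0.081), np.float64(0.248))]
159 [(306, np.float64(0.494), np.float64(0.08), np.float64(0.246)), (311, np.float64(0.507), np.float64(0.079), np.float64(0.244)), (315, np.float64(0.521), np.float64(0
[... 1680 characters left out ...]
(0.549), np.float64(0.168), np.float64(0.113)), (315, np.float64(0.523), np.float64(0.093), np.float64(0.157))]
189 [(306, np.float64(0.53), np.float64(0.162), np.float64(0.112)), (311, np.float64(0.543), np.float64(0.156), np.float64(0.111)), (315, np.float64(0.551), np.float64(0.149), np.float64(0.112))]
192 [(306, np.float64(0.521), np.float64(0.144), np.float64(0.114)), (311, np.float64(0.533), np.float64(0.138), np.float64(0.113)), (315, np.float64(0.543), np.float64(0.134), np.float64(0.112))]
195 [(306, np.float64(0.514), np.float64(0.13), np.float64(0.114)), (311, np.float64(0.526), np.float64(0.125), np.float64(0.112)), (315, np.float64(0.536), np.float64(0.121), np.float64(0.111))]
```

Run:
```python
from h import *
W=cloud(dict(np.load('pics/d.npz')))
for u,v in [(215,240),(222,250),(226,265),(225,240),(412,240),(415,255)]: print('d',u,v,W[v,u].round(3))
W=cloud(dict(np.load('pics/e2.npz')))
for u,v in [(300,240),(310,238),(330,238),(340,242),(310,250)]: print('e',u,v,W[v,u].round(3))
W=cloud(dict(np.load('pics/a.npz')))
print('a'); 
for v in range(145,176,3): print(v,W[v,289].round(3))
```

```text
d 215 240 [0.475 0.108 0.243]
d 222 250 [0.48  0.106 0.248]
d 226 265 [0.482 0.097 0.244]
d 225 240 [0.479 0.109 0.242]
d 412 240 [0.564 0.133 0.243]
d 415 255 [0.564 0.129 0.251]
e 300 240 [0.514 0.124 0.177]
e 310 238 [0.518 0.124 0.17 ]
e 330 238 [0.528 0.127 0.171]
e 340 242 [0.531 0.129 0.178]
e 310 250 [0.519 0.124 0.183]
a
145 [0.643 0.01  0.344]
148 [0.641 0.009 0.335]
151 [0.633 0.007 0.321]
154 [0.635 0.007 0.316]
157 [0.635 0.007 0.308]
160 [0.607 0.002 0.278]
163 [0.605 0.001 0.268]
166 [0.609 0.001 0.264]
169 [ 0.607 -0.     0.254]
172 [ 0.607 -0.001  0.245]
175 [ 0.333 -0.045  0.002]
```

The tips really sit at z≈0.170, so the TCP height reported is about 32 mm lower than the real one, in both poses. The xy position agrees. I'll correct for it: open, then descend to a reported z of about 0.131.

Emit:
carry_out:
  increments:
    - {"x": 0,"y": 0,"z": 0,"wx": 0,"wy": 0,"wz": 0}
    - {"x": 0,"y": 0,"z": 0,"wx": 0,"wy": 0,"wz": 0}
    - {"x": 0,"y": 0,"z": 0.03,"wx": 0,"wy": 0,"wz": 0}
    - {"x": 0,"y": 0,"z": 0,"wx": 0,"wy": 0,"wz": 0}
    - {"x": 0,"y": 0,"z": 0,"wx": 0,"wy": 0,"wz": 0}
  gripper: 70
  force: 25

```text
t: 3.18
eef_pos: [0.524, 0.1181, 0.1634]
eef_rot: [-0.7, 0.701, 0.094, -0.093]
wrist_force: [0.2, 0.1, -0.2]
gripper_width: 0.048
```

Emit:
carry_out:
  increments:
    - {"x": 0,"y": 0.2,"z": 0,"wx": 0,"wy": 0,"wz": 0}
    - {"x": 0,"y": 0.2,"z": 0,"wx": 0,"wy": 0,"wz": 0}
    - {"x": 0,"y": 0.2,"z": 0,"wx": 0,"wy": 0,"wz": 0}
    - {"x": 0,"y": 0,"z": 0,"wx": 0,"wy": 0,"wz": 0}

```text
t: 3.68
eef_pos: [0.5237, 0.118, 0.1305]
eef_rot: [-0.7, 0.701, 0.094, -0.093]
wrist_force: [0.1, 1.0, 0.4]
gripper_width: 0.0617
```

```bash
python3 -c "
from h import *
rel([.5233,.1184,.131],.27)"
```

```text
t 3.67 p [0.5237 0.118  0.1305] F [0.1 1.  0.4] w 0.0617 shift [-0.01 -0.01  0.01] turn [ 0.01 -0.04  0.  ]
```

Emit:
carry_out:
  increments:
    - {"x": 0,"y": 0,"z": 0,"wx": 0,"wy": 0,"wz": 0}
    - {"x": 0,"y": 0,"z": 0,"wx": 0,"wy": 0,"wz": 0}
    - {"x": 0,"y": 0,"z": 0,"wx": 0,"wy": 0,"wz": 0}
    - {"x": 0,"y": 0,"z": 0,"wx": 0,"wy": 0,"wz": 0}
    - {"x": 0,"y": 0,"z": 0,"wx": 0,"wy": 0,"wz": 0}
  gripper: 0
  force: 25

```text
t: 4.3
eef_pos: [0.5241, 0.118, 0.1313]
eef_rot: [-0.7, 0.701, 0.094, -0.093]
wrist_force: [-0.6, 0.0, -0.2]
gripper_width: 0.0137
```

Emit:
carry_out:
  increments:
    - {"x": 0,"y": 0,"z": 0,"wx": 0,"wy": 0,"wz": 0}
    - {"x": 0,"y": 0,"z": 0,"wx": 0,"wy": 0,"wz": 0}

```text
t: 4.55
eef_pos: [0.5236, 0.1179, 0.1313]
eef_rot: [-0.7, 0.701, 0.094, -0.093]
wrist_force: [-0.5, -0.4, -0.1]
gripper_width: 0.01
```

Emit:
carry_out:
  increments:
    - {"x": 0,"y": -0.05,"z": 0,"wx": 0,"wy": 0,"wz": 0}
    - {"x": 0,"y": -0.05,"z": 0,"wx": 0,"wy": 0,"wz": 0}

```text
t: 4.8
eef_pos: [0.5249, 0.1183, 0.1355]
eef_rot: [-0.701, 0.701, 0.094, -0.092]
wrist_force: [6.6, 1.0, -7.3]
gripper_width: 0.0097
```

Emit:
carry_out:
  increments:
    - {"x": 0.02,"y": -0.05,"z": 0,"wx": 0,"wy": 0,"wz": 0}
    - {"x": 0,"y": -0.05,"z": 0,"wx": 0,"wy": 0,"wz": 0}

```text
t: 5.05
eef_pos: [0.5259, 0.1186, 0.1391]
eef_rot: [-0.701, 0.701, 0.094, -0.093]
wrist_force: [12.4, 2.0, -27.4]
gripper_width: 0.0098
```

27 N at +7.8 mm means the bolt is holding, since a free lid needs 3–6 N. I'll hold briefly, then lower.

Emit:
carry_out:
  increments:
    - {"x": 0,"y": 0,"z": 0,"wx": 0,"wy": 0,"wz": 0}
    - {"x": 0,"y": 0,"z": 0,"wx": 0,"wy": 0,"wz": 0}

```text
t: 5.3
eef_pos: [0.5258, 0.1186, 0.1384]
eef_rot: [-0.701, 0.701, 0.093, -0.093]
wrist_force: [1.6, -0.3, -5.6]
gripper_width: 0.0101
```

```bash
cat > lid.py <<'E'
from h import *
import sys
c=snap('scene',sys.argv[1]); W=cloud(c); I=c['color'].astype(int)
d=W[...,:2]-np.array([.5665,.13]); a=.27
X=d[...,0]*np.cos(a)+d[...,1]*np.sin(a); Y=-d[...,0]*np.sin(a)+d[...,1]*np.cos(a); Z=W[...,2]
m=(abs(Y)<.14)&(X>-.055)&(X<.10)&(I[...,2]>90)&(I[...,1]<60)&(Z>.09)&(Z<.35)
k=np.polyfit(X[m],Z[m],1); print('n',m.sum(),'lid angle ~',-np.arctan(k[0]))
m=(Y>.03)&(Y<.13)&(X>-.115)&(X<-.07)&(Z>.136)&(Z<.155)
print('catch n',m.sum(),'Y range',np.percentile(Y[m],[5,50,95]).round(4) if m.any() else '')
rel([.5233,.1184,.131],.27)
E
python3 lid.py f.png
```

```text
n 6013 lid angle ~ 0.04546052328778657
catch n 4 Y range [0.0646 0.0657 0.0669]
t 5.35 p [0.5258 0.1185 0.1384] F [ 1.9  0.8 -7.1] w 0.01 shift [-0.05  0.15  0.01] turn [ 0.   -0.04 -0.  ]
```

Emit:
carry_out:
  increments:
    - {"x": 0,"y": -0.06,"z": 0,"wx": 0,"wy": 0,"wz": 0}
    - {"x": 0,"y": -0.06,"z": 0,"wx": 0,"wy": 0,"wz": 0}

```text
t: 5.6
eef_pos: [0.5258, 0.1186, 0.1393]
eef_rot: [0.701, -0.701, -0.092, 0.095]
wrist_force: [15.1, 2.3, -38.3]
gripper_width: 0.0098
```

It's caught: 6 mm commanded gave 1 mm of motion at 38 N. Lowering and releasing.

Emit:
carry_out:
  increments:
    - {"x": -0.02,"y": 0.07,"z": 0,"wx": 0,"wy": 0,"wz": 0}
    - {"x": -0.02,"y": 0.07,"z": 0,"wx": 0,"wy": 0,"wz": 0}
    - {"x": 0,"y": 0,"z": 0,"wx": 0,"wy": 0,"wz": 0}

```text
t: 5.98
eef_pos: [0.5237, 0.118, 0.1321]
eef_rot: [0.701, -0.701, -0.092, 0.095]
wrist_force: [2.1, 0.4, -5.7]
gripper_width: 0.0094
```

Emit:
carry_out:
  increments:
    - {"x": 0,"y": 0,"z": 0,"wx": 0,"wy": 0,"wz": 0}
    - {"x": 0,"y": 0,"z": 0,"wx": 0,"wy": 0,"wz": 0}
    - {"x": 0,"y": 0,"z": 0,"wx": 0,"wy": 0,"wz": 0}
  gripper: 50

```text
t: 6.35
eef_pos: [0.5243, 0.1182, 0.1343]
eef_rot: [0.701, -0.701, -0.093, 0.093]
wrist_force: [-0.6, -0.5, 0.3]
gripper_width: 0.0374
```

Emit:
carry_out:
  increments:
    - {"x": 0,"y": -0.5,"z": 0,"wx": 0,"wy": 0,"wz": 0}
    - {"x": 0,"y": -0.5,"z": 0,"wx": 0,"wy": 0,"wz": 0}
    - {"x": 0,"y": 0,"z": 0,"wx": 0,"wy": 0,"wz": 0}

```text
t: 6.72
eef_pos: [0.5243, 0.1182, 0.186]
eef_rot: [0.701, -0.701, -0.093, 0.093]
wrist_force: [0.3, -0.7, -0.7]
gripper_width: 0.0443
```

Emit:
carry_out:
  increments:
    - {"x": -0.5,"y": 0,"z": 0.36,"wx": 0,"wy": 0,"wz": 0}
    - {"x": -0.5,"y": 0,"z": 0.34,"wx": 0,"wy": 0,"wz": 0}
    - {"x": 0,"y": 0,"z": 0,"wx": 0,"wy": 0,"wz": 0}
    - {"x": 0,"y": 0,"z": 0,"wx": 0,"wy": 0,"wz": 0}
  gripper: 0

```text
t: 7.22
eef_pos: [0.4653, 0.139, 0.183]
eef_rot: [0.701, -0.701, -0.092, 0.094]
wrist_force: [0.3, 0.5, -0.1]
gripper_width: 0.0066
```

```bash
python3 -c "
from h import *
rel([.4663,.1396,.115],.27)"
```

```text
t 7.22 p [0.4653 0.139  0.183 ] F [ 0.3  0.5 -0.1] w 0.0066 shift [0.03 1.36 0.01] turn [-0.01 -0.05 -0.02]
```

Emit:
carry_out:
  increments:
    - {"x": 0,"y": 0.45,"z": 0,"wx": 0,"wy": -0.04,"wz": 0}
    - {"x": 0,"y": 0.45,"z": 0,"wx": 0,"wy": 0,"wz": 0}
    - {"x": 0,"y": 0.4,"z": 0,"wx": 0,"wy": 0,"wz": 0}
    - {"x": 0,"y": 0,"z": 0,"wx": 0,"wy": 0,"wz": 0}

```text
t: 7.72
eef_pos: [0.4689, 0.1376, 0.1149]
eef_rot: [0.701, -0.701, -0.093, 0.095]
wrist_force: [0.4, 0.0, 0.4]
gripper_width: 0.0006
```

Emit:
carry_out:
  increments:
    - {"x": 0,"y": 0,"z": 0.2,"wx": 0,"wy": 0,"wz": 0}
    - {"x": 0,"y": 0,"z": 0.2,"wx": 0,"wy": 0,"wz": 0}
    - {"x": 0,"y": 0,"z": 0.15,"wx": 0,"wy": 0,"wz": 0}
    - {"x": 0,"y": 0,"z": 0.1,"wx": 0,"wy": 0,"wz": 0}

```text
t: 8.22
eef_pos: [0.4612, 0.1699, 0.1161]
eef_rot: [-0.7, 0.701, 0.094, -0.094]
wrist_force: [1.4, -4.3, -1.2]
gripper_width: 0.0005
```

```bash
cat > chest.py <<'E'
from h import *
s,p,r=st(); d=p-[.5665,.13,-.032]; print('TCP in chest', R.from_euler('z',-.27).apply(d).round(4)); rel([.4479,.1722,.115],.27)
E
python3 chest.py
```

```text
TCP in chest [-0.0909  0.0666  0.1481]
t 8.22 p [0.4612 0.1699 0.1161] F [ 1.4 -4.3 -1.2] w 0.0005 shift [-0.24  0.02  0.11] turn [ 0.02 -0.03  0.  ]
```

Emit:
carry_out:
  increments:
    - {"x": 0,"y": 0,"z": 0.1,"wx": 0,"wy": 0,"wz": 0}
    - {"x": 0,"y": 0,"z": 0.1,"wx": 0,"wy": 0,"wz": 0}

```text
t: 8.48
eef_pos: [0.4606, 0.1726, 0.1165]
eef_rot: [-0.693, 0.708, 0.096, -0.094]
wrist_force: [6.9, -47.5, -3.3]
gripper_width: 0.0004
```

```bash
python3 chest.py
```

```text
TCP in chest [-0.0907  0.0693  0.1485]
t 8.47 p [0.4606 0.1726 0.1165] F [  6.9 -47.5  -3.3] w 0.0004 shift [-0.25  0.03  0.06] turn [ 0.17 -0.   -0.01]
```

At the end stop: 47 N, tip centre at chest y≈69 of the 70 expected. I'll back off, lift and return above the handle.

Emit:
carry_out:
  increments:
    - {"x": 0,"y": 0,"z": -0.2,"wx": 0.1,"wy": 0,"wz": 0}
    - {"x": 0,"y": 0,"z": -0.2,"wx": 0,"wy": 0,"wz": 0}
    - {"x": 0,"y": -0.5,"z": 0,"wx": 0,"wy": 0,"wz": 0}
    - {"x": 0,"y": -0.5,"z": 0,"wx": 0,"wy": 0,"wz": 0}
    - {"x": 0,"y": -0.4,"z": 0,"wx": 0,"wy": 0,"wz": 0}

```text
t: 9.1
eef_pos: [0.4657, 0.1541, 0.1888]
eef_rot: [-0.699, 0.702, 0.095, -0.095]
wrist_force: [-0.3, -0.5, -0.1]
gripper_width: 0.0005
```

```bash
python3 lid.py g.png;python3 -c "
from h import *
rel([.5233,.1184,.183],.27)"
```

```text
n 5798 lid angle ~ 0.004880379403805674
catch n 85 Y range [0.0792 0.0841 0.0925]
t 9.15 p [0.4667 0.1543 0.1911] F [-0.3 -0.5  3.2] w 0.0004 shift [ 0.9   1.21 -0.99] turn [ 0.04 -0.01  0.03]
t 9.15 p [0.4667 0.1543 0.1911] F [-0.3 -0.5  3.2] w 0.0004 shift [ 0.9   0.17 -0.99] turn [ 0.04 -0.01  0.03]
```

The catch block now spans y 79–93 mm, which is the full 26 mm, and the lid is shut.

Emit:
carry_out:
  increments:
    - {"x": 0.45,"y": 0,"z": -0.5,"wx": 0,"wy": 0,"wz": 0}
    - {"x": 0.45,"y": 0,"z": -0.49,"wx": 0,"wy": 0,"wz": 0}
    - {"x": 0,"y": 0,"z": 0,"wx": 0,"wy": 0,"wz": 0}
    - {"x": 0,"y": 0,"z": 0,"wx": 0,"wy": 0,"wz": 0}
    - {"x": 0,"y": 0,"z": 0,"wx": 0,"wy": 0,"wz": 0}
  gripper: 60

```text
t: 9.78
eef_pos: [0.5231, 0.1199, 0.1912]
eef_rot: [-0.7, 0.701, 0.097, -0.094]
wrist_force: [-0.3, -0.4, 0.7]
gripper_width: 0.0485
```

```bash
python3 -c "
from h import *
rel([.5233,.1184,.129],.27)"
```

```text
t 9.78 p [0.5231 0.1199 0.1912] F [-0.3 -0.4  0.7] w 0.0485 shift [-0.01  1.24 -0.03] turn [0.02 0.01 0.04]
```

Emit:
carry_out:
  increments:
    - {"x": 0,"y": 0.45,"z": -0.03,"wx": 0,"wy": 0,"wz": 0}
    - {"x": 0,"y": 0.45,"z": 0,"wx": 0,"wy": 0,"wz": 0}
    - {"x": 0,"y": 0.33,"z": 0,"wx": 0,"wy": 0,"wz": 0}
    - {"x": 0,"y": 0,"z": 0,"wx": 0,"wy": 0,"wz": 0}

```text
t: 10.28
eef_pos: [0.5218, 0.1206, 0.1289]
eef_rot: [-0.7, 0.701, 0.099, -0.094]
wrist_force: [0.4, -0.5, 1.4]
gripper_width: 0.0527
```

Emit:
carry_out:
  increments:
    - {"x": 0,"y": 0,"z": 0,"wx": 0,"wy": 0,"wz": 0}
    - {"x": 0,"y": 0,"z": 0,"wx": 0,"wy": 0,"wz": 0}
    - {"x": 0,"y": 0,"z": 0,"wx": 0,"wy": 0,"wz": 0}
    - {"x": 0,"y": 0,"z": 0,"wx": 0,"wy": 0,"wz": 0}
    - {"x": 0,"y": 0,"z": 0,"wx": 0,"wy": 0,"wz": 0}
  gripper: 0
  force: 30

```text
t: 10.9
eef_pos: [0.523, 0.1213, 0.1314]
eef_rot: [-0.7, 0.701, 0.101, -0.092]
wrist_force: [4.1, 1.4, -3.9]
gripper_width: 0.0096
```

Emit:
carry_out:
  increments:
    - {"x": 0,"y": 0,"z": 0,"wx": 0,"wy": 0,"wz": 0}
    - {"x": 0,"y": -0.07,"z": 0,"wx": 0,"wy": 0,"wz": 0}
    - {"x": 0.03,"y": -0.07,"z": 0,"wx": 0,"wy": 0,"wz": 0}
    - {"x": 0.03,"y": -0.1,"z": 0,"wx": 0,"wy": 0,"wz": 0}

```text
t: 11.4
eef_pos: [0.5263, 0.1222, 0.1419]
eef_rot: [-0.7, 0.701, 0.1, -0.093]
wrist_force: [8.3, 3.0, -10.0]
gripper_width: 0.0095
```

It's free, past the 7 mm stop at 10 N. Following the arc.

Emit:
carry_out:
  increments:
    - {"x": 0.08,"y": -0.185,"z": 0,"wx": 0,"wy": 0,"wz": 0}
    - {"x": 0.09,"y": -0.18,"z": 0,"wx": 0,"wy": 0,"wz": 0}
    - {"x": 0.1,"y": -0.175,"z": 0,"wx": 0,"wy": 0,"wz": 0}
    - {"x": 0.11,"y": -0.17,"z": 0,"wx": 0,"wy": 0,"wz": 0}

```text
t: 11.9
eef_pos: [0.5448, 0.1273, 0.1778]
eef_rot: [-0.7, 0.701, 0.099, -0.094]
wrist_force: [8.0, 0.6, -14.5]
gripper_width: 0.009
```

```bash
cat > arc.py <<'E'
from h import *
s,p,r=st(); q=R.from_euler('z',-.27).apply(p-[.5665,.13,-.032]); q[2]-=.006
dx,dz=q[0]-.118,q[2]-.108
print('rel hinge',q.round(4),'r',np.hypot(dx,dz).round(4),'theta',(np.arctan2(dz,-dx)-.290).round(3)); rel(p,.27)
E
python3 arc.py
```

```text
rel hinge [-0.0216  0.0032  0.2038] r 0.1693 theta 0.311
t 11.9 p [0.5448 0.1273 0.1778] F [  8.    0.6 -14.5] w 0.009 shift [0. 0. 0.] turn [0.01 0.03 0.06]
```

Emit:
carry_out:
  increments:
    - {"x": 0.12,"y": -0.16,"z": 0,"wx": 0,"wy": 0,"wz": 0}
    - {"x": 0.13,"y": -0.155,"z": 0,"wx": 0,"wy": 0,"wz": 0}
    - {"x": 0.135,"y": -0.145,"z": 0,"wx": 0,"wy": 0,"wz": 0}
    - {"x": 0.145,"y": -0.14,"z": 0,"wx": 0,"wy": 0,"wz": 0}
    - {"x": 0.15,"y": -0.13,"z": 0,"wx": 0,"wy": 0,"wz": 0}

```text
t: 12.52
eef_pos: [0.5782, 0.1365, 0.2136]
eef_rot: [-0.7, 0.701, 0.097, -0.096]
wrist_force: [5.7, -0.2, -17.3]
gripper_width: 0.0086
```

```bash
python3 arc.py; python3 lid.py i.png
```

```text
rel hinge [0.0131 0.0032 0.2396] r 0.1683 theta 0.607
t 12.53 p [0.5782 0.1365 0.2136] F [  5.7  -0.2 -17.3] w 0.0086 shift [0. 0. 0.] turn [0.   0.02 0.01]
n 8042 lid angle ~ 0.6107681042276769
catch n 0 Y range 
t 12.57 p [0.5793 0.1368 0.2142] F [  5.2   0.6 -13.5] w 0.0086 shift [-1.18  1.66 -0.05] turn [0.   0.02 0.03]
```

Emit:
carry_out:
  increments:
    - {"x": 0.17,"y": -0.1,"z": 0,"wx": 0,"wy": 0,"wz": 0}
    - {"x": 0.17,"y": -0.095,"z": 0,"wx": 0,"wy": 0,"wz": 0}
    - {"x": 0.175,"y": -0.085,"z": 0,"wx": 0,"wy": 0,"wz": 0}
    - {"x": 0.18,"y": -0.075,"z": 0,"wx": 0,"wy": 0,"wz": 0}
    - {"x": 0.18,"y": -0.065,"z": 0,"wx": 0,"wy": 0,"wz": 0}

```text
t: 13.2
eef_pos: [0.6209, 0.1482, 0.2374]
eef_rot: [-0.7, 0.701, 0.094, -0.098]
wrist_force: [-2.4, -3.2, -6.2]
gripper_width: 0.0082
```

```bash
python3 arc.py; python3 lid.py j.png
```

```text
rel hinge [0.0573 0.003  0.2634] r 0.1669 theta 0.908
t 13.2 p [0.6209 0.1482 0.2374] F [-2.4 -3.2 -6.2] w 0.0082 shift [0. 0. 0.] turn [ 0.01  0.02 -0.04]
n 7640 lid angle ~ 0.9106920232835078
catch n 0 Y range 
t 13.25 p [0.6218 0.1485 0.2377] F [-3.  -2.5 -3.7] w 0.0084 shift [-2.05  2.14 -0.05] turn [ 0.01  0.02 -0.03]
```

Emit:
carry_out:
  increments:
    - {"x": 0,"y": 0,"z": 0,"wx": 0,"wy": 0,"wz": 0}
    - {"x": 0,"y": 0,"z": 0,"wx": 0,"wy": 0,"wz": 0}
    - {"x": 0,"y": 0,"z": 0,"wx": 0,"wy": 0,"wz": 0}
    - {"x": 0,"y": 0,"z": 0,"wx": 0,"wy": 0,"wz": 0}
    - {"x": 0,"y": 0,"z": 0,"wx": 0,"wy": 0,"wz": 0}
  force: 40

```text
t: 13.88
eef_pos: [0.6213, 0.1483, 0.2375]
eef_rot: [-0.7, 0.701, 0.094, -0.098]
wrist_force: [-0.2, -2.3, -7.5]
gripper_width: 0.0081
```

```bash
python3 arc.py; python3 lid.py k.png; python3 -c "
from h import *
snap('side','m.png')"; python3 lid.py l.png
```

```text
rel hinge [0.0577 0.003  0.2635] r 0.1668 theta 0.911
t 13.88 p [0.6213 0.1483 0.2375] F [-0.2 -2.3 -7.5] w 0.0081 shift [0. 0. 0.] turn [ 0.01  0.02 -0.04]
n 7624 lid angle ~ 0.9130634974026768
catch n 0 Y range 
t 13.93 p [0.6212 0.1483 0.2375] F [-1.7 -1.6 -6.7] w 0.0081 shift [-2.04  2.14 -0.05] turn [ 0.01  0.02 -0.04]
n 7635 lid angle ~ 0.9118396162889288
catch n 0 Y range 
t 14.03 p [0.6213 0.1484 0.2375] F [-0.8 -1.5 -6.7] w 0.0084 shift [-2.04  2.14 -0.05] turn [ 0.01  0.02 -0.04]
```

View pics/m.png

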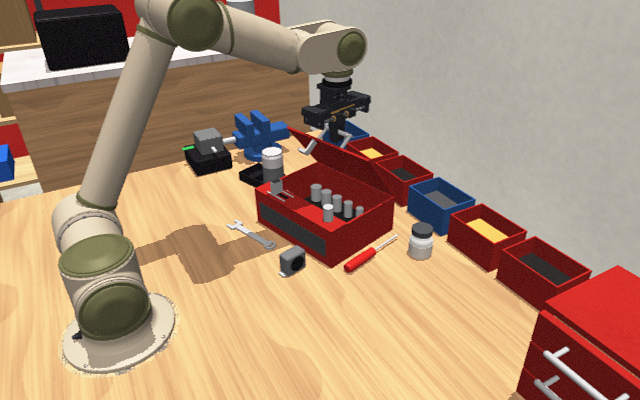

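The side view shows the lid wide open, the fingers on the bar at (340,140), and the socket (328,212), can, jar, tape, wrench and screwdriver standing or lying where they were. The lid is steady at 0.91 rad, so I'm handing in.

```bash
python3 -c "
from h import *
print(workorder.job_done()); rel([.62,.148,.237],.27)"
```

```text
the job is handed in; nothing more can be done
None
the job is handed in; nothing more can be done
```

The lid is open and I've handed the job in with the gripper still on the handle. It was steady at about 0.91 rad (52°) for 0.8 s before hand-in, by both the camera and the arm's own position. The hand-in gave no verdict, and I got no readings after it.

- **First tug:** the lid lifted about 8 mm and stopped dead at 27 N, then 38 N on a second pull. That meant the bolt was holding it, so I let the lid back down.
- **Catch:** I pushed it to its end stop, where the force rose to 47 N. The camera put the thumb piece at the full 26 mm.
- **Second try:** the lid came up freely and I followed its swing to 0.91 rad.
- **Bystanders:** everything looked in place in the last side picture; I did not measure their positions again.

Some checks failed or disagreed:
- **Refused move:** my first move call was turned down because I had left fields out. Nothing moved.
- **Missed grasp:** the first grasp closed above the bar. The reported tool height was about 32 mm lower than the cameras showed, so I corrected for that from then on.
- **Grip reading:** the finger opening read 8 to 10 mm on the 12 mm bar, and the grasp sat about 4 mm short of the expected radius. The hold was steady, so I left it.

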